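# Clamp a lino block for carving

### The job

Lay the lino block flat on the bed of the blue clamp, picture up, its long side running from jaw to jaw and centred across the jaws, and let go of it. Then wind the clamp's handwheel clockwise by its red knob until the block has pushed the sprung jaw right back against its hidden stop and is held firmly: feel for the wheel going stiff and stop there, because forcing it on bruises the block. Leave the wheel standing and the other things where they are.

Things in the scene. Friction and masses are not known exactly. Their poses are not given: they have to be found in the camera images.
- lino_block: Plywood printing block with a brick-coloured lino face on top that bears a pale cut leaf outline; 50 (x) x 80 (y) x 22 (z) mm, 0.10 to 0.2 kg, starts lying flat on the counter. Origin at the centre of its underside, y along the long side (which way round does not matter), z up out of the lino face.
- clamp: Blue rack-drive bench clamp, fixed to the counter. Origin on the counter top; z up, x across the jaws, y along the slide. Base 130 mm wide in x, y from -215 to +165 mm. Pale wooden bed, 108 mm wide, flat top at z = 26 mm. Gear housing 74 x 74 mm round x = 0, y = -150 mm, top at z = 68 mm, with the handwheel above it; at y = +128 to +158 mm a casing 59 mm tall.
- sprung_jaw: Jaw at the far (+y) end, blue with a wooden liner, 100 mm wide, 36 mm tall, 18 mm thick. Origin at the foot of its inner face, at rest x = 0, y = +90, z = +26 mm in the clamp's frame; same axes. It first yields towards +y under a light spring (1 to 2.5 N) for 2 to 10 mm, different each time and not visible, until it meets a hidden stop; from there it is stiff, about 80 N per mm.
- moving_jaw: Sliding jaw with a wooden liner, 100 mm wide, 36 mm tall, 32 mm thick, driven by a steel rack. Origin at the foot of its inner face at x = 0, z = +26 mm in the clamp's frame; same axes; slides along y. Starts 118 to 150 mm from the sprung jaw, face to face. Closes (+y) 8 mm per radian that the wheel winds clockwise from above, 50 mm a turn, pushing along whatever lies on the bed.
- handwheel: Dark steel wheel on an upright axis, rim radius 52 mm, 16 mm tall. Origin on the axis at its underside, x = 0, y = -150, z = +80 mm in the clamp's frame; x axis points to the knob. Clockwise from above closes the jaw. Turning needs about 4 N along the rim at the knob, plus 1.5 N per 10 N of clamping: 7 N at 20 N. Stays where left, but clamping above 25 N relaxes to that.
- crank_knob: Red upright knob on the wheel's rim that spins freely on its own pin, about 23 mm in diameter, 40 mm tall. Origin at the centre of its foot, 52 mm from the wheel's axis and 96 mm above the counter; its axis is z.
- water_pot: Speckled pale water pot, 68 mm across, 63 mm tall; a bystander to leave alone. Origin at the centre of its underside.
- brayer: Clear acrylic brayer (hand roller) with a wire grip, 145 x 140 x 28 mm; a bystander to leave alone. Origin at the centre of its underside.
- masking_tape: Roll of masking tape, 96 mm across, 25 mm tall; a bystander to leave alone. Origin at the centre of its underside.
- slate_rib: Dark oval wooden rib, 58 x 92 x 7 mm; a bystander to leave alone. Origin at the centre of its underside.
- needle_tool: Needle tool with a grey ribbed grip, 14 x 110 x 13 mm; a bystander to leave alone. Origin at the centre of its underside.
- pinch_pot: Small pale pinch pot, 60 mm across, 38 mm tall; a bystander to leave alone. Origin at the centre of its underside.
There are look-alikes about, which are no part of the job. There is more than one size of the lino_block; the one meant has the size given above.

How it is judged:
On the way, in this order (a step that is already met when the one before it is completed fails the run):
1. the block lies flat on the bed between the open jaws, centred across them to 20 mm and let go, lying along the slide (x of lino_block in the frame of clamp between -0.02 and 0.02 m and z of lino_block in the frame of clamp between 0.022 and 0.031 m and angle between lino_block's own z axis and vertical below 0.1 rad and angle between the y axis of lino_block and the y axis of clamp, either way round below 0.2 rad and contact force between lino_block and the fingers below 0.1 N and y of lino_block in the frame of sprung_jaw below -0.038 m and y of lino_block in the frame of moving_jaw above 0.038 m and contact force between lino_block and moving_jaw below 2 N), for 0.2 s.
2. both jaws press on the block with more than 8 N (contact force between lino_block and sprung_jaw above 8 N and contact force between lino_block and moving_jaw above 8 N), for 0.2 s.
At the end, for the whole second after the job is handed in: The block lies flat on the bed (within 4 mm in height, 0.1 rad of level), picture up, centred across the jaws to 20 mm and in line with the slide to 0.06 rad, pressed by each jaw with more than 8 N; block, jaw and wheel at rest (all of step 2 and x of lino_block in the frame of clamp between -0.02 and 0.02 m and z of lino_block in the frame of clamp between 0.022 and 0.031 m and angle between lino_block's own z axis and vertical below 0.1 rad and angle between the y axis of lino_block and the y axis of clamp, either way round below 0.06 rad and linear speed of lino_block below 0.01 m/s and linear speed of moving_jaw below 0.005 m/s and angular speed of handwheel below 0.1 rad/s); the robot touches nothing.
It fails at once if a jaw presses on the block with more than 60 N (bruised) (contact force between lino_block and sprung_jaw above 60 N or contact force between lino_block and moving_jaw above 60 N).
It fails at once if a bystander (water pot, brayer, masking tape, dark rib, needle tool, pinch pot) is moved more than 30 mm (distance of any of water_pot, brayer, masking_tape, slate_rib, needle_tool, pinch_pot from where it was at the start of the episode above 0.03 m).
It also fails if it takes over 72 s, if anything falls off the work surface, if the arm or the gripper's body presses on something with over 40 N, if the wrist force passes 120 N, or if a joint passes its speed limit or range.

### The arm

A 7-joint arm with a two-finger parallel gripper is mounted at the origin on a cart in front of the work surface, level with it; the furniture and walls round the work are solid. World frame = base frame: x ahead of the robot, y to its left, z up, the work surface at z = 0. Lengths are in m, angles in rad, forces in N, time in s.
With the tool pointing down it reaches from about 0.4 to 0.85 m from the base axis. Payload 6.9 kg.
Tool frame: the origin (TCP) lies at the very end of the fingers, on their centre line; the grasp point (between the pads) lies 19 mm behind it; z points along the fingers, y is the line along which they close (so a half turn about z gives the same grasp; the last joint's range is limited). The gripper opens to 85 mm and grips with 20 to 120 N. Pads are 22 mm wide; open, the fingers measure 114 mm over their backs; the gripper's body (76 mm by 85 mm) begins 54 mm behind the grasp point. The pads swing forward as they close: fully open they stand 13 mm farther back than shut.
Start: joints at [-1.117, 0.507, -0.238, 1.5, 0.126, 1.149, -0.155], TCP at [0.213, 0.588, 0.231] pointing down, gripper open.
Joint ranges: [-3.08, 3.08], [-0.24, 2.05], [-1.43, 1.35], [0, 2.5], [-1.52, 4.66], [0.17, 1.96], [-2.89, 2.89]. Speed limits (rad/s): [2.39, 2.39, 3.14, 3.14, 3.14, 3.14, 3.14].

### API

Orientations are given as [roll, pitch, yaw] about the fixed x, y, z axes, in that order (R = Rz(yaw) Ry(pitch) Rx(roll)).
In Python, from bench import read_state, get_image, workorder, models gives the robot as it stands. The module is installed in compiled form; this text tells all that it offers.
- The arm moves only by the shell command python3 -m inch 'ROWS' [OPENING] [FORCE]. ROWS is JSON, a list of rows, each a list of 6 numbers: the shift along the tool's x, y, z in mm, then the turn, a rotation vector about the tool's x, y, z in rad. A call has 1 to 20 rows; each row is the pose to reach, as a shift and turn from the pose commanded when the call began, along the tool's axes at that moment; what a row does not reach only later rows make up. A row lasts 1/8 s, in which the tool goes at most 62.5 mm and 10.7 degrees, less where a joint would pass 70% of its speed; a pose out of reach is approached as far as the arm can. A call with a gripper value outside its range is refused whole. OPENING is the gripper's target within -1 to 1 (shut at 1, half-way at 0, fully open at -1), set as the call begins (- or left out, the last holds). The fingers move at their own pace and stop on an object; FORCE is the grip in N (left out, the last holds). Time passes only in rows, so rows that repeat a pose let the fingers close. It gives the time, the measured TCP pose, the force, the opening and the grip force at its end, in the units of the state.
- read_state(): the state, without advancing time (a new reading comes with each control period).
- get_image(name): name is "scene" or "side" or "wrist"; returns a dict with "frame" (480x640x3 uint8, red, green, blue), "fovy" (degrees; the focal length in pixels is half the picture's height over the tangent of half this angle, whatever the lens; pixels are square), "cx", "cy" (the principal point, pixels), "k1" (the pictures are not rectified: a ray, as slopes to the right and down, at radius r is drawn at 1 + k1 r^2 times it, then the intrinsics apply), "world_from_camera" (4x4, takes a point from camera to world coordinates). Camera axes: x right, y up, looking along -z (the intrinsics and any distortion apply to the point x, -y, -z); pixel columns grow to the right and rows downward; lengths in m; the calibration is good to about 2 mm. A picture is of the moment at which its call begins. There is no depth.
- workorder.hand_in(): hands the job in; it is judged then, once.
Trained networks look in a picture, given as the dict that the camera call returned (one of the last four; its "shot" number tells which), for a name from the list of things; names that differ only in an ending like _2 or _b are one class to them, and where a whole thing is asked for, a point or a joint stands for the part that bears it (a point fixed in the world has none). Each returns a list of dicts, best first, with "p" (0 to 1); they miss things now and then, are a little off and sometimes report something else, mostly with a low value. They report only what shows in the picture. A call takes as long as a camera call. They do not tell look-alikes from the thing itself.
- models.find_in(picture, thing): "uv" ([column, row] in pixels, amid what is visible of it).
- models.place_of(picture, thing): "uv" ([column, row] in pixels: a listed point, or the origin of a listed thing).
The state is a dict: "t": time; "q": joint angles; "joint_velocities": joint speeds; "joint_efforts": joint torques, N m; "ee_pos": TCP position; "tcp_rot": TCP orientation; "contact_force": force on the tool from outside, world axes, zero at the start; "wrist_torque": the same for the moment, N m; "width": finger opening in m; "grasp_force": force on a finger pad.
Only numpy, scipy, OpenCV 4.12 (cv2) and the standard library are available. Lean on these libraries where they do the work, as an engineer would, in place of code of your own. Each camera call takes 0.05 s, during which the arm holds its last target. There are 200 camera calls.

## Working session

There is one attempt and no reset: what is moved stays moved. The work goes in short steps, Python scripts to look and compute and a shell command to move; the robot and the scene stay as the last step left them, time stands still between calls to the robot, and variables do not carry over. Pictures are saved under pics/ and viewed, at most 12 in all, crops included, and the job is handed in when it is done.

```bash
mkdir -p pics; cat > h.py <<'E'
import numpy as np, cv2
from bench import read_state, get_image, workorder, models
def K(p):
    f=240/np.tan(np.radians(p["fovy"])/2); return f
def ray(p,uv):
    f=K(p); d=np.array([(uv[0]-p["cx"])/f,(uv[1]-p["cy"])/f]); s=d.copy()
    for _ in range(20): s=d/(1+p["k1"]*(s@s))
    T=np.array(p["world_from_camera"]); return T[:3,3],T[:3,:3]@np.array([s[0],-s[1],-1])
def at(p,uv,z):
    o,d=ray(p,uv); return o+d*(z-o[2])/d[2]
def proj(p,X):
    T=np.array(p["world_from_camera"]); c=T[:3,:3].T@(np.asarray(X)-T[:3,3]); s=np.array([c[0],-c[1]])/-c[2]
    return s*(1+p["k1"]*(s@s))*K(p)+[p["cx"],p["cy"]]
def save(p,n): cv2.imwrite("pics/"+n,p["frame"][:,:,::-1])
E
python3 - <<'E'
from h import *
s=read_state(); print(s["t"],s["ee_pos"],s["tcp_rot"],s["width"])
for n in("scene","side"):
    p=get_image(n); save(p,n+"0.png"); print(n,np.round(p["world_from_camera"],3).tolist(),p["fovy"],p["k1"])
    for th,z in(("lino_block",0),("clamp",0),("sprung_jaw",.026),("moving_jaw",.026),("handwheel",.08),("crank_knob",.096)):
        for r in models.place_of(p,th)[:4]: print(th,np.round(r["uv"]),round(r["p"],2),np.round(at(p,r["uv"],z),3))
E
```

```text
0.0 [0.21292721 0.58708178 0.23043292] [-3.13982738e+00  5.48048661e-05  2.79383031e+00] 0.08540327007272354
scene [[0.137, 0.581, -0.802, -0.937], [-0.991, 0.074, -0.116, -0.065], [-0.008, 0.811, 0.585, 1.168], [0.0, 0.0, 0.0, 1.0]] 45.263353004941905 -0.08631188052144127
lino_block [120. 271.] 0.95 [0.409 0.752 0.   ]
lino_block [255. 272.] 0.82 [0.462 0.313 0.   ]
clamp [366. 272.] 0.9 [ 0.506 -0.039  0.   ]
sprung_jaw [336. 265.] 0.48 [0.494 0.057 0.026]
sprung_jaw [259. 272.] 0.38 [0.428 0.293 0.026]
moving_jaw [383. 265.] 0.66 [ 0.515 -0.093  0.026]
crank_knob [428. 246.] 0.38 [ 0.541 -0.226  0.096]
side [[0.933, 0.172, -0.316, -0.083], [-0.359, 0.416, -0.836, -1.592], [-0.012, 0.893, 0.45, 1.008], [0.0, 0.0, 0.0, 1.0]] 42.88108871291816 -0.16142115635821214
lino_block [276. 238.] 0.76 [0.461 0.313 0.   ]
lino_block [238. 195.] 0.54 [0.431 0.759 0.   ]
clamp [323. 283.] 0.66 [ 0.506 -0.041  0.   ]
sprung_jaw [310. 262.] 0.7 [0.498 0.058 0.026]
sprung_jaw [250. 217.] 0.64 [0.408 0.47  0.026]
moving_jaw [331. 284.] 0.71 [ 0.511 -0.096  0.026]
handwheel [332. 232.] 0.36 [0.607 0.137 0.08 ]
crank_knob [359. 284.] 0.42 [ 0.543 -0.234  0.096]
```

View pics/scene0.png

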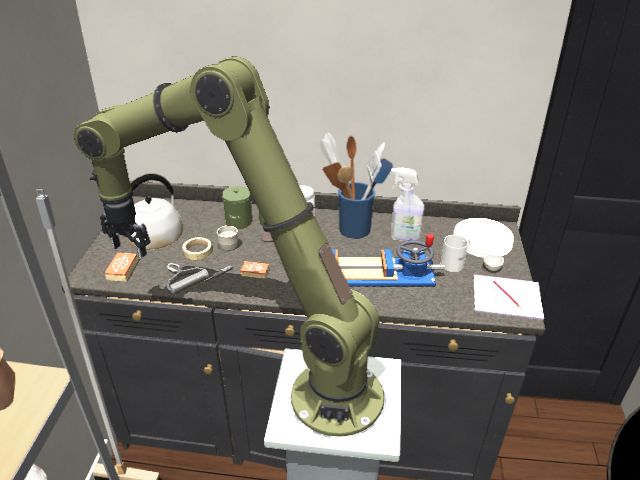

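View pics/side0.png

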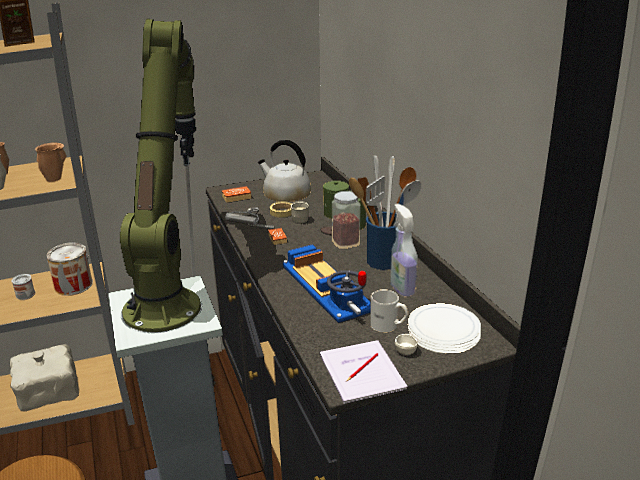

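Two candidates for the block: the left one at scene (122,266) and the middle one at (255,269). In the side picture they are at (237,193) and (277,236). I'll measure both and check them in a close crop.

```bash
python3 - <<'E'
from h import *
P={n:get_image(n) for n in("scene","side")}
print("red knob")
for n,p in P.items():
    hsv=cv2.cvtColor(p["frame"],cv2.COLOR_RGB2HSV)
    for c in ([(122,266),(255,269)] if n=="scene" else [(237,193),(277,236)]):
        m=((hsv[...,0]<14)&(hsv[...,1]>150)&(hsv[...,2]>90)).astype(np.uint8)
        b=np.zeros_like(m); b[c[1]-22:c[1]+22,c[0]-28:c[0]+28]=1
        m=cv2.morphologyEx(m*b,cv2.MORPH_CLOSE,np.ones((5,5)))
        pts=np.argwhere(m)[:,::-1]
        w=np.array([at(p,q,.022)[:2] for q in pts])*1000
        r=cv2.minAreaRect(w.astype(np.float32)); print(n,c,len(pts),np.round(r[0]),np.round(r[1]),round(r[2],1))
    m=((hsv[...,0]<5)|(hsv[...,0]>174))&(hsv[...,1]>190)&(hsv[...,2]>90)
    b=np.zeros_like(m); 
    if n=="scene": b[225:255,415:445]=1
    else: b[262:295,348:375]=1
    q=np.argwhere(m&b)[:,::-1]; print("knob",len(q),q.mean(0),q.min(0),q.max(0),at(p,q.mean(0),.116))
s=P["scene"]["frame"]; d=P["side"]["frame"]
f=lambda im,x,y,w,h,W,H: cv2.resize(im[y:y+h,x:x+w],(W,H),interpolation=cv2.INTER_CUBIC)
top=np.hstack([f(s,95,240,60,50,240,200),f(s,225,245,60,50,240,200),f(d,250,215,60,50,240,200)])
bot=np.hstack([f(s,310,225,140,70,400,200),f(d,275,235,110,90,320,262)[:200]])
cv2.imwrite("pics/c1.png",np.vstack([top,bot])[:,:,::-1])
E
```

```text
red knob
scene (122, 266) 28 [408. 726.] [ 51. 123.] 61.5
scene (255, 269) 22 [434. 314.] [68.  4.] 87.6
knob 45 [429.24444444 241.04444444] [427 237] [432 245] [ 0.53882132 -0.22895392  0.116     ]
side (237, 193) 174 [422. 756.] [ 78. 115.] 83.3
side (277, 236) 161 [465. 229.] [ 54. 248.] 0.9
knob 92 [361.40217391 277.32608696] [358 271] [365 284] [ 0.55052582 -0.23237751  0.116     ]
```

View pics/c1.png

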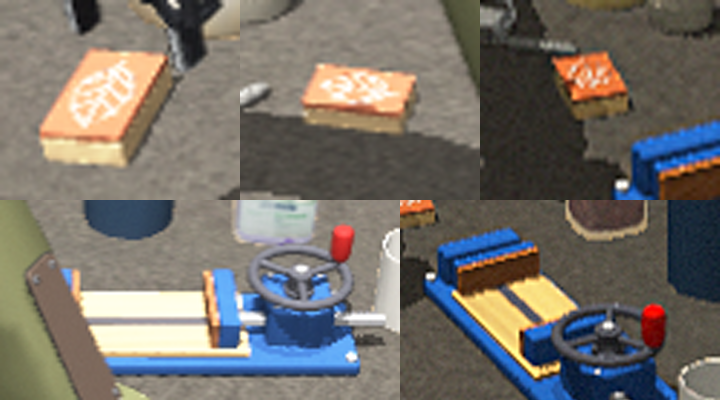

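Crops: the left block is top left and the middle block is top centre. The clamp has its sprung jaw at the +y end, and the red knob is at the far right, scene (429,241). Next I'll size both blocks from their top corners.

```bash
python3 - <<'E'
from h import *
P={n:get_image(n) for n in("scene","side")}
def quad(p,c):
    w=np.array([at(p,q,.022)[:2] for q in c])*1000; L=[round(float(np.linalg.norm(w[i]-w[(i+1)%4])),1) for i in range(4)]
    e=w[1]-w[0]+w[2]-w[3]; print(np.round(w.mean(0),1),L,"angle e01",round(np.degrees(np.arctan2(e[1],e[0])),1))
    
quad(P["scene"],[(117.5,252.5),(137.2,255.5),(126.7,274.5),(105,272.5)])
quad(P["scene"],[(243.3,261),(269.3,264),(266.3,273.2),(240.7,270.7)])
# side middle: offset(250,215) scale4
c=[(250+a/4,215+b/4) for a,b in[(73,57),(129,52),(147,93),(88,99)]]
quad(P["side"],c)
# triangulate knob
o1,d1=ray(P["scene"],(429.2,241));o2,d2=ray(P["side"],(361.4,277.3))
A=np.stack([d1,-d2],1);t=np.linalg.lstsq(A,o2-o1,rcond=None)[0];print("knob",o1+d1*t[0],o2+d2*t[1])
E
```

```text
[419.5 746.9] [73.1, 99.3, 74.1, 106.2] angle e01 -92.8
[457.5 311.8] [86.7, 47.0, 83.0, 49.9] angle e01 -92.1
[463.6 304.8] [51.6, 85.6, 52.8, 86.7] angle e01 -10.3
knob [ 0.54890384 -0.22991752  0.10897297] [ 0.55232058 -0.22850721  0.11354898]
```

The middle block at scene (255,269) measures about 50 x 84 mm, so it's the one meant. The left one is about 73 x 102 mm, the larger look-alike. I'll move above the middle block and look with the wrist camera.

```bash
cat >> h.py <<'E'
from scipy.spatial.transform import Rotation as R
def go(pos,yaw):
    s=read_state(); A=R.from_euler("xyz",s["tcp_rot"]); B=R.from_euler("xyz",[np.pi,0,yaw])
    print("row",np.round(A.inv().apply(np.array(pos)-s["ee_pos"])*1000,1),np.round((A.inv()*B).as_rotvec(),3),"t",s["t"],"F",np.round(s["contact_force"],1))
E
python3 -c "
from h import *
go([.46,.31,.22],np.pi/2)"
```

```text
row [-326.8 -176.7   11.3] [-0.    -0.     1.223] t 0.9 F [ 0.6 -0.7 -0.4]
```

```bash
python3 -m inch '[[-327,-177,11,0,0,1.223],[-327,-177,11,0,0,1.223],[-327,-177,11,0,0,1.223],[-327,-177,11,0,0,1.223],[-327,-177,11,0,0,1.223],[-327,-177,11,0,0,1.223],[-327,-177,11,0,0,1.223],[-327,-177,11,0,0,1.223],[-327,-177,11,0,0,1.223],[-327,-177,11,0,0,1.223]]' -1 40
python3 - <<'E'
from h import *
p=get_image("wrist"); save(p,"w1.png"); print(np.round(p["world_from_camera"],3).tolist())
for r in models.place_of(p,"lino_block"): print(r["uv"],r["p"],at(p,r["uv"],0))
E
```

```text
t: 2.15
ee_pos: [0.4595, 0.3106, 0.2203]
tcp_rot: [-3.141, -0.0, 1.574]
contact_force: [0.8, -0.6, -0.0]
width: 0.0854
grasp_force: 0.0
[[1.0, -0.004, -0.0, 0.459], [0.004, 0.966, 0.257, 0.375], [-0.001, -0.257, 0.966, 0.363], [0.0, 0.0, 0.0, 1.0]]
[323.1, 204.0] 0.7 [0.46305719 0.31362101 0.        ]
```

View pics/w1.png

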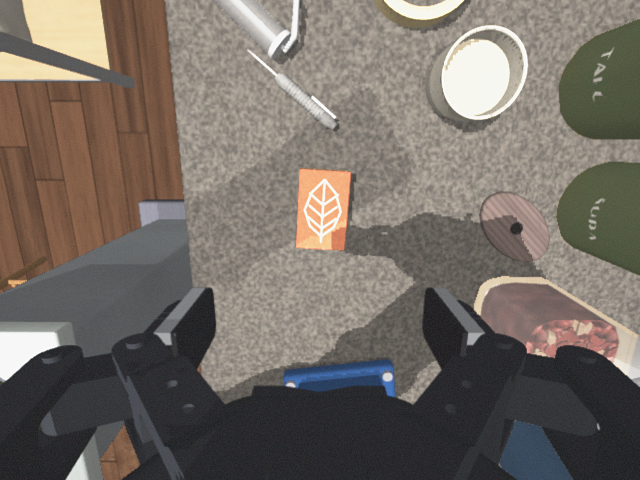

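The wrist picture shows the leaf block at (324,210), with corners (300,169), (351,171), (346,250) and (296,249). The needle tool ends at (333,122), clear of it. The clamp casing's end edge runs from (285,373) to (393,361).

```bash
python3 - <<'E'
from h import *
p=get_image("wrist")
w=np.array([at(p,q,.022)[:2] for q in [(300,169),(351,171),(346,250),(296,249)]])*1000
print(w.round(1),w.mean(0),[round(float(np.linalg.norm(w[i]-w[(i+1)%4])),1) for i in range(4)])
e=w[0]-w[3]+w[1]-w[2]; a=np.arctan2(e[1],e[0]); print("long deg",np.degrees(a))
for th,z in(("clamp",0),("sprung_jaw",.026)):
    for r in models.place_of(p,th): print(th,r["uv"],r["p"],at(p,r["uv"],z))
b=[at(p,q,.0)[:2] for q in [(285,373),(393,361)]];d=b[1]-b[0];print(b,np.degrees(np.arctan2(d[1],d[0])))
go([*(w.mean(0)/1000),.012],a)
E
```

```text
[[440.4 351.3]
 [489.9 349.5]
 [486.9 269.2]
 [435.4 270.2]] [463.15732997 310.03010174] [49.5, 80.3, 51.5, 81.3]
long deg 87.15248924026403
clamp [322.7, 205.8] 0.53 [0.46287586 0.31136016 0.        ]
[array([0.41830846, 0.10600714]), array([0.54837732, 0.12311806])] 7.494385037180392
row [1.000e-01 3.200e+00 2.083e+02] [0.   0.   0.05] t 2.4 F [ 1.3  0.7 -0.1]
```

```bash
python3 -m inch '[[0,3,60,0,0,0.05],[0,3,120,0,0,0.05],[0,3,170,0,0,0.05],[0,3,200,0,0,0.05],[0,3,215,0,0,0.05],[0,3,215,0,0,0.05]]' -1 40; python3 -m inch '[[0,0,0,0,0,0],[0,0,0,0,0,0],[0,0,0,0,0,0],[0,0,0,0,0,0],[0,0,0,0,0,0],[0,0,0,0,0,0]]' 1 40; python3 -m inch '[[0,0,-40,0,0,0],[0,0,-100,0,0,0],[0,0,-160,0,0,0],[0,0,-195,0,0,0],[0,0,-195,0,0,0]]'
```

```text
t: 3.15
ee_pos: [0.463, 0.3096, 0.0049]
tcp_rot: [-3.141, 0.001, 1.521]
contact_force: [-1.0, -0.9, 0.4]
width: 0.0851
grasp_force: 0.0
t: 3.9
ee_pos: [0.4638, 0.3102, 0.0067]
tcp_rot: [3.14, -0.002, 1.521]
contact_force: [-0.9, -0.6, 5.1]
width: 0.0491
grasp_force: 41.3
t: 4.53
ee_pos: [0.4644, 0.3105, 0.204]
tcp_rot: [3.136, -0.004, 1.521]
contact_force: [0.7, 0.3, -3.1]
width: 0.049
grasp_force: 43.2
```

```bash
python3 - <<'E'
from h import *
go([.49,.16,.25],1.69)
E
```

```text
row [-148.8   33.3  -46.5] [ 0.006 -0.004 -0.169] t 4.525 F [ 0.7  0.3 -3.1]
```

```bash
python3 -m inch '[[-50,11,-20,0,0,-0.05],[-100,22,-46,0.006,-0.004,-0.1],[-149,33,-46,0.006,-0.004,-0.169],[-149,33,-46,0.006,-0.004,-0.169],[-149,33,-46,0.006,-0.004,-0.169]]'
python3 - <<'E'
from h import *
p=get_image("wrist"); save(p,"w2.png"); q=get_image("scene"); s=get_image("side")
for n,p in(("w",p),("sc",q),("si",s)):
  for th,z in(("clamp",0),("sprung_jaw",.026),("moving_jaw",.026),("handwheel",.08),("crank_knob",.096)):
    for r in models.place_of(p,th)[:2]: print(n,th,r["uv"],round(r["p"],2),at(p,r["uv"],z).round(3))
f=lambda im,x,y,w,h: cv2.resize(im[y:y+h,x:x+w],(400,300),interpolation=cv2.INTER_CUBIC)
cv2.imwrite("pics/c2.png",np.vstack([np.hstack([f(q["frame"],315,195,140,105),f(s["frame"],265,228,120,90)])])[:,:,::-1])
E
```

```text
t: 5.15
ee_pos: [0.488, 0.1596, 0.2454]
tcp_rot: [-3.134, 0.003, 1.689]
contact_force: [-0.5, 0.1, -1.0]
width: 0.0491
grasp_force: 43.2
sc clamp [365.2, 272.3] 0.91 [ 0.504 -0.038  0.   ]
sc moving_jaw [384.8, 263.2] 0.88 [ 0.525 -0.098  0.026]
sc handwheel [413.0, 254.8] 0.84 [ 0.509 -0.182  0.08 ]
sc crank_knob [425.1, 246.7] 0.46 [ 0.535 -0.218  0.096]
si clamp [323.1, 282.8] 0.84 [ 0.507 -0.04   0.   ]
si sprung_jaw [308.6, 263.5] 0.53 [0.491 0.05  0.026]
si handwheel [346.5, 282.6] 0.64 [ 0.523 -0.188  0.08 ]
si handwheel [403.7, 352.7] 0.55 [ 0.523 -0.546  0.08 ]
si crank_knob [358.8, 282.5] 0.58 [ 0.546 -0.225  0.096]
```

View pics/w2.png

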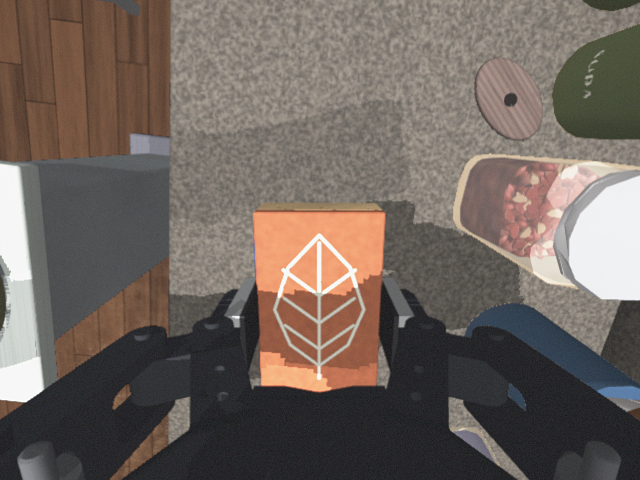

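View pics/c2.png

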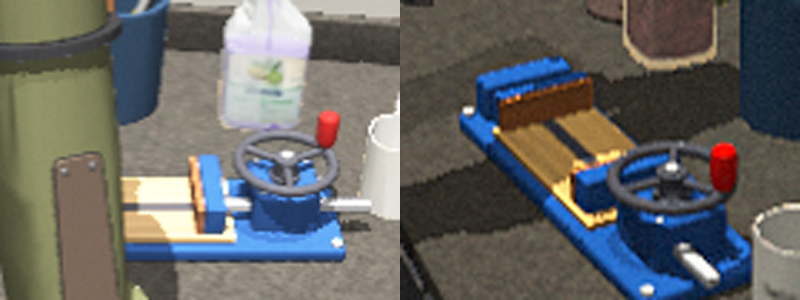

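The wrist view shows the block held square, leaf up, spanning (255..385, 210..385). In the crop the jaws stand open and the knob is at the far right of the wheel. The clamp estimates agree on origin (0.505,-0.040) and yaw about 0.124.

```bash
python3 - <<'E'
from h import *
go([.500,0,.12],1.695)
E
```

```text
row [-159.    -6.8  126.9] [-0.006  0.003 -0.005] t 6.05 F [-0.6  0.1 -1.2]
```

```bash
python3 -m inch '[[-50,-2,0,-0.006,0.003,-0.005],[-105,-5,0,-0.006,0.003,-0.005],[-150,-7,40,-0.006,0.003,-0.005],[-159,-7,85,-0.006,0.003,-0.005],[-159,-7,127,-0.006,0.003,-0.005],[-159,-7,127,-0.006,0.003,-0.005],[-159,-7,127,-0.006,0.003,-0.005]]'
python3 - <<'E'
from h import *
go([.500,0,.033],1.695)
p=get_image("wrist"); save(p,"w3.png")
E
```

```text
t: 6.92
ee_pos: [0.5007, 0.0001, 0.1211]
tcp_rot: [3.14, 0.001, 1.695]
contact_force: [0.4, 0.4, -1.0]
width: 0.0491
grasp_force: 43.1
row [ 0.  -0.8 88.1] [0.001 0.001 0.   ] t 6.925 F [ 0.4  0.4 -1. ]
```

View pics/w3.png

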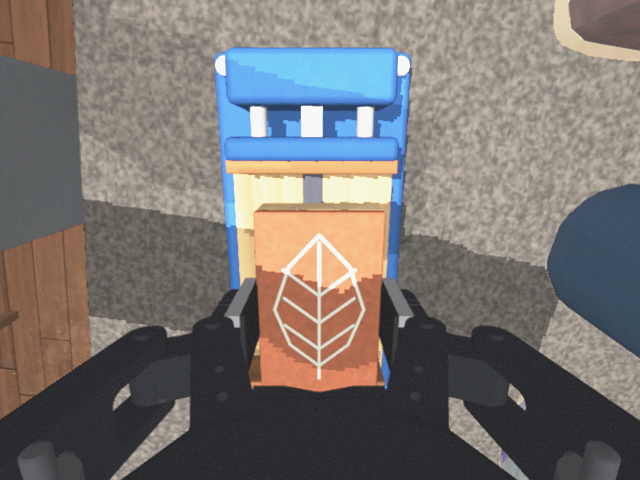

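The clamp is square with the block. The sprung jaw's inner edge is at row 173, columns 226–397, and the slot is at (312,185). I'll check the position numerically.

```bash
python3 - <<'E'
from h import *
p=get_image("wrist")
a=at(p,(226,173),.062);b=at(p,(397,173),.062);print(a,b,np.linalg.norm(a-b))
m=(a+b)/2;yw=np.arctan2((b-a)[1],(b-a)[0]);u=np.array([-np.sin(yw),np.cos(yw)]);print("yaw",yw,"origin",m[:2]-.09*u,"target",m[:2]-.05*u)
go([*(m[:2]-.05*u),.033],np.pi/2+yw)
E
```

```text
[0.4411786  0.04161666 0.062     ] [0.53909266 0.05393105 0.062     ] 0.09868539704580861
yaw 0.12511036063904907 origin [ 0.50136621 -0.0415227 ] target [ 0.49637484 -0.00183534]
row [-1.4 -5.2 88.7] [ 0.003  0.001 -0.001] t 7.025 F [-0.1 -0.1 -2.1]
```

Jaw width comes out at 98.7 mm against 100 given, so the fit is good. Lowering now.

```bash
python3 -m inch '[[0,-4,30,0,0,0],[0,-4,60,0,0,0],[0,-4,78,0,0,0],[0,-4,84,0,0,0],[0,-4,88,0,0,0],[0,-4,88,0,0,0]]'; python3 -m inch '[[0,0,0,0,0,0],[0,0,0,0,0,0],[0,0,0,0,0,0],[0,0,0,0,0,0],[0,0,0,0,0,0]]' -1; python3 -m inch '[[0,0,-20,0,0,0],[0,0,-70,0,0,0],[0,0,-130,0,0,0],[0,0,-180,0,0,0],[0,0,-180,0,0,0]]'
python3 - <<'E'
from h import *
go([.541,-.30,.25],1.695)
p=get_image("wrist"); save(p,"w4.png")
E
```

```text
t: 7.78
ee_pos: [0.4967, -0.0005, 0.0329]
tcp_rot: [3.14, 0.001, 1.695]
contact_force: [0.2, 0.3, -2.1]
width: 0.0495
grasp_force: 43.2
t: 8.4
ee_pos: [0.4958, -0.0005, 0.0319]
tcp_rot: [-3.141, 0.0, 1.695]
contact_force: [-0.8, 0.2, 0.8]
width: 0.0856
grasp_force: 0.0
t: 9.02
ee_pos: [0.4979, -0.0006, 0.2156]
tcp_rot: [3.134, 0.001, 1.695]
contact_force: [0.1, -0.2, -0.1]
width: 0.0852
grasp_force: 0.0
row [-302.5    6.   -34.1] [ 0.007  0.001 -0.   ] t 9.025 F [ 0.1 -0.2 -0.1]
```

View pics/w4.png

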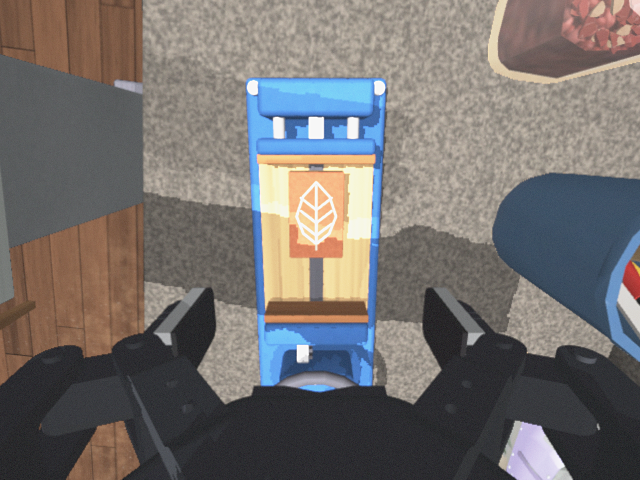

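The block lies on the bed at (317,213), leaf up and in line. The moving jaw's face is near row 315, and the wheel is just below it. Next: measure the gap and the obstacles near the wheel.

```bash
python3 - <<'E'
from h import *
p=get_image("wrist"); q=get_image("scene"); s=get_image("side")
a=[at(p,(316,r),.062) for r in(163,315)]; print(a,"gap",np.linalg.norm(a[0]-a[1]))
c=[at(p,(x,213),.048) for x in(290,344)]; print("block",(c[0]+c[1])/2)
def tri(u,v):
    o1,d1=ray(q,u);o2,d2=ray(s,v);t=np.linalg.lstsq(np.stack([d1,-d2],1),o2-o1,rcond=None)[0];return ((o1+d1*t[0]+o2+d2*t[1])/2).round(3)
print("bottle base",at(q,(406,240),0),"side",at(s,(402,292),0))
print("bottle top",tri((404,170),(404,208)))
print("mug base",at(q,(453,268),0),at(s,(385,328),0),"mug top",tri((455,239),(384,294)))
for n,im in(("sc",q),("si",s)):
  hsv=cv2.cvtColor(im["frame"],cv2.COLOR_RGB2HSV);m=((hsv[...,0]<5)|(hsv[...,0]>174))&(hsv[...,1]>190)&(hsv[...,2]>90)
  b=np.zeros_like(m)
  if n=="sc": b[225:255,415:445]=1
  else: b[262:295,348:375]=1
  k=np.argwhere(m&b)[:,::-1]; print(n,"knob box",len(k),k.min(0),k.max(0)); exec(n+"=(k.min(0)+k.max(0))/2")
print("knob",tri(sc,si))
go([.545,-.228,.30],1.695)
E
```

```text
[array([0.48782219, 0.04813812, 0.062     ]), array([ 0.50492259, -0.09030236,  0.062     ])] gap 0.1394926177034317
block [0.49418879 0.00347108 0.048     ]
bottle base [ 0.69765222 -0.16724733  0.        ] side [ 0.71238382 -0.18431798  0.        ]
bottle top [ 0.728 -0.138  0.259]
mug base [ 0.56115547 -0.31938202  0.        ] [ 0.57936041 -0.33544888  0.        ] mug top [ 0.583 -0.313  0.1  ]
sc knob box 44 [427 237] [432 245]
si knob box 100 [358 271] [365 284]
knob [ 0.551 -0.23   0.111]
row [-232.1   21.2  -89.4] [-0.003  0.    -0.   ] t 9.225 F [0.4 0.7 0.8]
```

```bash
python3 -m inch '[[-50,5,-45,0,0,0],[-110,10,-89,0,0,0],[-170,18,-89,0,0,0],[-220,25,-89,0,0,0],[-235,27,-89,0,0,0],[-235,27,-89,0,0,0],[-235,27,-89,0,0,0]]'
python3 - <<'E'
from h import *
p=get_image("wrist"); save(p,"w5.png"); T=np.array(p["world_from_camera"]); print(T[:3,3])
hsv=cv2.cvtColor(p["frame"],cv2.COLOR_RGB2HSV);m=((hsv[...,0]<6)|(hsv[...,0]>174))&(hsv[...,1]>170)&(hsv[...,2]>80)
n,l,st,ce=cv2.connectedComponentsWithStats(m.astype(np.uint8))
for i in range(1,n):
    if st[i,4]>60: print(st[i],ce[i],at(p,ce[i],.125))
for th,z in(("handwheel",.08),("crank_knob",.096)):
    for r in models.place_of(p,th)[:2]: print(th,r["uv"],round(r["p"],2),at(p,r["uv"],z).round(4))
E
```

```text
t: 10.1
ee_pos: [0.5518, -0.228, 0.3001]
tcp_rot: [-3.14, -0.002, 1.697]
contact_force: [0.6, -0.2, 0.3]
width: 0.0855
grasp_force: 0.0
[ 0.54298913 -0.16379458  0.44327364]
[305 207  23  27 462] [316.0952381  220.22510823] [ 0.54859876 -0.23278645  0.125     ]
[197 344  67  28 221] [229.64705882 357.69230769] [ 0.47706549 -0.39053468  0.125     ]
handwheel [292.6, 165.6] 0.77 [ 0.5182 -0.1886  0.08  ]
crank_knob [314.4, 215.2] 0.66 [ 0.5467 -0.2341  0.096 ]
```

View pics/w5.png

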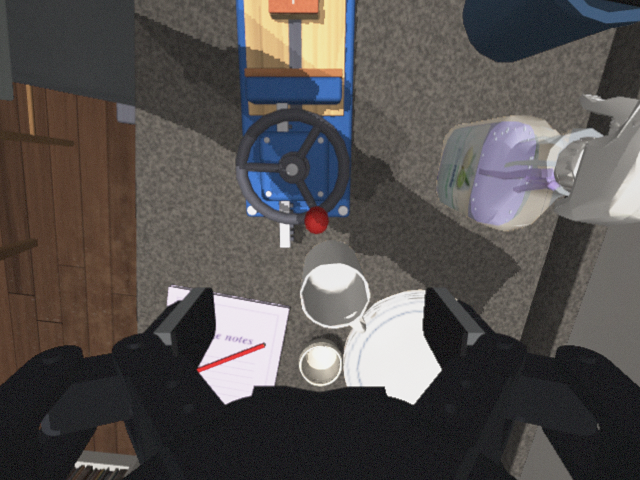

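The wheel centre is at (294,167) and the knob top at (317,220). The mug is at (335,290), and the fingers will clear it. Hub is about (0.520,-0.190), the knob about (0.547,-0.234), and the radius comes out at 52 mm.

```bash
python3 - <<'E'
from h import *
p=get_image("wrist"); print("hub",at(p,(294,167),.09),"knob",at(p,(316.5,220),.132))
go([.547,-.234,.105],1.695)
E
```

```text
hub [ 0.52086953 -0.18973797  0.09      ] knob [ 0.54925378 -0.23174021  0.132     ]
row [ -4.6  -5.5 196.2] [0.    0.    0.002] t 10.3 F [0.6 1.  0.4]
```

```bash
python3 -m inch '[[-5,-4,60,0,0,0],[-5,-4,120,0,0,0],[-5,-4,165,0,0,0],[-5,-4,185,0,0,0],[-5,-4,195,0,0,0],[-5,-4,195,0,0,0]]'; python3 -m inch '[[0,0,0,0,0,0],[0,0,0,0,0,0],[0,0,0,0,0,0],[0,0,0,0,0,0],[0,0,0,0,0,0],[0,0,0,0,0,0],[0,0,0,0,0,0],[0,0,0,0,0,0]]' 1 30
python3 - <<'E'
from h import *
s=read_state(); yw=s["tcp_rot"][2]; k=np.array(s["ee_pos"][:2]); h=np.array([.5203,-.1897]); print(k-h,np.linalg.norm(k-h))
a0=np.arctan2(*(k-h)[::-1]); print(a0)
X=np.array([np.cos(yw),np.sin(yw)]);Y=np.array([np.sin(yw),-np.cos(yw)])
for i in range(1,21):
    a=a0-.2*i; d=52*np.array([np.cos(a)-np.cos(a0),np.sin(a)-np.sin(a0)]); print([round(float(d@X)),round(float(d@Y)),0,0,0,0],end=",")
E
```

```text
t: 11.05
ee_pos: [0.5485, -0.2355, 0.1061]
tcp_rot: [-3.141, 0.0, 1.695]
contact_force: [-0.1, 0.5, 0.2]
width: 0.0855
grasp_force: 0.0
t: 12.05
ee_pos: [0.5489, -0.236, 0.1066]
tcp_rot: [3.141, 0.001, 1.695]
contact_force: [-0.1, -0.2, 5.7]
width: 0.0221
grasp_force: 30.4
[ 0.02856359 -0.0462974 ] 0.05439970395299915
-1.0180004185651665
[-3, -10, 0, 0, 0, 0],[-5, -20, 0, 0, 0, 0],[-4, -30, 0, 0, 0, 0],[-1, -40, 0, 0, 0, 0],[4, -50, 0, 0, 0, 0],[10, -58, 0, 0, 0, 0],[18, -65, 0, 0, 0, 0],[27, -70, 0, 0, 0, 0],[37, -73, 0, 0, 0, 0],[47, -74, 0, 0, 0, 0],[58, -73, 0, 0, 0, 0],[68, -70, 0, 0, 0, 0],[77, -65, 0, 0, 0, 0],[85, -58, 0, 0, 0, 0],[91, -50, 0, 0, 0, 0],[96, -40, 0, 0, 0, 0],[99, -30, 0, 0, 0, 0],[99, -20, 0, 0, 0, 0],[98, -10, 0, 0, 0, 0],[95, 0, 0, 0, 0, 0],
```

```bash
python3 -m inch '[[-1,-5,-1,0,0,0],[-3,-10,-1,0,0,0],[-4,-15,-1,0,0,0],[-5,-20,-1,0,0,0],[-5,-25,-1,0,0,0],[-4,-30,-1,0,0,0]]'
python3 - <<'E'
from h import *
s=read_state(); k=np.array(s["ee_pos"][:2]); h=np.array([.5203,-.1897]); print(k-h,np.linalg.norm(k-h),np.arctan2(*(k-h)[::-1]), s["contact_force"])
E
```

```text
t: 12.8
ee_pos: [0.5188, -0.2444, 0.1068]
tcp_rot: [-3.141, 0.002, 1.694]
contact_force: [4.0, -4.2, -6.7]
width: 0.0216
grasp_force: 30.1
[-0.00145583 -0.05472538] 0.05474474173878714 -1.5973925855415974 [ 4.02353162 -4.1811019  -6.74136532]
```

```bash
cat >> h.py <<'E'
def circ(h,c,step,n,z=0):
    """rows from commanded pose c about hub h"""
    yw=1.695; h=np.array(h);c=np.array(c);d=c-h;a0=np.arctan2(d[1],d[0]);X=np.array([np.cos(yw),np.sin(yw)]);Y=np.array([np.sin(yw),-np.cos(yw)])
    o=[]
    for i in range(1,n+1):
        a=a0-step*i;t=h+.052*np.array([np.cos(a),np.sin(a)]);e=(t-c)*1000;o.append([round(float(e@X),1),round(float(e@Y),1),z,0,0,0])
    print("a0",a0,o); print("end cmd",t)
E
python3 -c "
from h import *
circ([.5205,-.192],[.5193,-.2440],.2,16)"
```

```text
a0 -1.59386915468504 [[2.6, -10.1, 0, 0, 0, 0], [7.0, -19.4, 0, 0, 0, 0], [13.3, -27.7, 0, 0, 0, 0], [21.1, -34.6, 0, 0, 0, 0], [30.1, -39.8, 0, 0, 0, 0], [39.9, -43.1, 0, 0, 0, 0], [50.2, -44.4, 0, 0, 0, 0], [60.6, -43.6, 0, 0, 0, 0], [70.6, -40.7, 0, 0, 0, 0], [79.8, -36.0, 0, 0, 0, 0], [87.9, -29.5, 0, 0, 0, 0], [94.5, -21.5, 0, 0, 0, 0], [99.5, -12.3, 0, 0, 0, 0], [102.5, -2.4, 0, 0, 0, 0], [103.4, 7.9, 0, 0, 0, 0], [102.4, 18.3, 0, 0, 0, 0]]
end cmd [ 0.52473228 -0.14017252]
```

```bash
python3 -m inch '[[3,-10,0.5,0,0,0],[7,-19,0.5,0,0,0],[13,-28,0.5,0,0,0],[21,-35,0.5,0,0,0]]'; python3 -m inch '[[9,-5,0,0,0,0],[19,-8.5,0,0,0,0],[29,-9.5,0,0,0,0],[39.5,-8.5,0,0,0,0]]';  python3 -m inch '[[10,3,0,0,0,0],[19,7.5,0,0,0,0],[27,14,0,0,0,0],[34,22,0,0,0,0]]'; python3 -m inch '[[5,9.5,0,0,0,0],[8,19,0,0,0,0],[9,29.5,0,0,0,0],[8,39.5,0,0,0,0]]'
python3 -c "
from h import *
circ([.5205,-.192],[.5247,-.1402],.2,16)"
```

```text
t: 13.3
ee_pos: [0.4812, -0.227, 0.1067]
tcp_rot: [-3.141, 0.001, 1.694]
contact_force: [4.1, -2.9, -1.8]
width: 0.0222
grasp_force: 30.5
t: 13.8
ee_pos: [0.4683, -0.1883, 0.1067]
tcp_rot: [-3.141, 0.001, 1.695]
contact_force: [3.1, -4.6, 0.6]
width: 0.0224
grasp_force: 30.8
t: 14.3
ee_pos: [0.4865, -0.1527, 0.1066]
tcp_rot: [-3.141, 0.002, 1.694]
contact_force: [3.2, -9.8, 1.4]
width: 0.0223
grasp_force: 30.8
t: 14.8
ee_pos: [0.5231, -0.1404, 0.1065]
tcp_rot: [-3.138, 0.001, 1.694]
contact_force: [-5.3, -8.0, 8.1]
width: 0.0217
grasp_force: 31.5
a0 1.4898922276396642 [[-3.1, 9.9, 0, 0, 0, 0], [-8.1, 19.0, 0, 0, 0, 0], [-14.8, 26.9, 0, 0, 0, 0], [-23.0, 33.3, 0, 0, 0, 0], [-32.3, 38.0, 0, 0, 0, 0], [-42.3, 40.7, 0, 0, 0, 0], [-52.7, 41.4, 0, 0, 0, 0], [-63.0, 40.0, 0, 0, 0, 0], [-72.8, 36.6, 0, 0, 0, 0], [-81.7, 31.3, 0, 0, 0, 0], [-89.4, 24.3, 0, 0, 0, 0], [-95.6, 16.0, 0, 0, 0, 0], [-100.0, 6.6, 0, 0, 0, 0], [-102.4, -3.5, 0, 0, 0, 0], [-102.8, -13.9, 0, 0, 0, 0], [-101.1, -24.1, 0, 0, 0, 0]]
end cmd [ 0.51327921 -0.24349622]
```

```bash
python3 -m inch '[[-5,10,-0.5,0,0,0],[-10,19,-0.5,0,0,0],[-17,27,-0.5,0,0,0],[-25,33,-0.5,0,0,0]]'; python3 -m inch '[[-9,5,0,0,0,0],[-19,7.5,0,0,0,0],[-30,8.5,0,0,0,0],[-40,7,0,0,0,0]]';  python3 -m inch '[[-10,-3.5,0,0,0,0],[-19,-9,0,0,0,0],[-26.5,-16,0,0,0,0],[-32.5,-24,0,0,0,0]]'
python3 -c "
from h import *
print(read_state()['ee_pos'])
circ([.5205,-.194],[.5364,-.2435],.1,20)"
```

```text
t: 15.3
ee_pos: [0.5588, -0.1576, 0.1066]
tcp_rot: [-3.138, -0.003, 1.696]
contact_force: [-4.7, 1.3, 7.5]
width: 0.0218
grasp_force: 31.4
t: 15.8
ee_pos: [0.5722, -0.1955, 0.1066]
tcp_rot: [-3.14, -0.004, 1.697]
contact_force: [0.7, 4.7, 5.2]
width: 0.0217
grasp_force: 31.2
t: 16.3
ee_pos: [0.5514, -0.2343, 0.1067]
tcp_rot: [-3.14, -0.0, 1.695]
contact_force: [2.4, 4.6, 1.8]
width: 0.022
grasp_force: 30.9
[ 0.55135127 -0.23432577  0.10668238]
a0 -1.2599942400263513 [[-0.7, -5.1, 0, 0, 0, 0], [-0.9, -10.3, 0, 0, 0, 0], [-0.6, -15.5, 0, 0, 0, 0], [0.3, -20.7, 0, 0, 0, 0], [1.6, -25.7, 0, 0, 0, 0], [3.5, -30.5, 0, 0, 0, 0], [5.8, -35.2, 0, 0, 0, 0], [8.6, -39.6, 0, 0, 0, 0], [11.8, -43.7, 0, 0, 0, 0], [15.4, -47.4, 0, 0, 0, 0], [19.3, -50.8, 0, 0, 0, 0], [23.6, -53.8, 0, 0, 0, 0], [28.1, -56.3, 0, 0, 0, 0], [32.9, -58.4, 0, 0, 0, 0], [37.9, -59.9, 0, 0, 0, 0], [42.9, -61.0, 0, 0, 0, 0], [48.1, -61.6, 0, 0, 0, 0], [53.3, -61.6, 0, 0, 0, 0], [58.5, -61.1, 0, 0, 0, 0], [63.6, -60.1, 0, 0, 0, 0]]
end cmd [ 0.46886407 -0.18785749]
```

```bash
python3 -c "
from h import *
circ([.5207,-.194],[.5526,-.2349],.1,20)"
```

```text
a0 -0.9084004364155694 [[-2.6, -4.5, 0, 0, 0, 0], [-4.5, -9.3, 0, 0, 0, 0], [-6.0, -14.3, 0, 0, 0, 0], [-7.0, -19.4, 0, 0, 0, 0], [-7.4, -24.6, 0, 0, 0, 0], [-7.4, -29.8, 0, 0, 0, 0], [-6.8, -35.0, 0, 0, 0, 0], [-5.7, -40.0, 0, 0, 0, 0], [-4.1, -45.0, 0, 0, 0, 0], [-2.0, -49.8, 0, 0, 0, 0], [0.5, -54.3, 0, 0, 0, 0], [3.5, -58.5, 0, 0, 0, 0], [6.9, -62.5, 0, 0, 0, 0], [10.7, -66.1, 0, 0, 0, 0], [14.8, -69.2, 0, 0, 0, 0], [19.2, -72.0, 0, 0, 0, 0], [23.9, -74.3, 0, 0, 0, 0], [28.7, -76.1, 0, 0, 0, 0], [33.7, -77.5, 0, 0, 0, 0], [38.9, -78.3, 0, 0, 0, 0]]
end cmd [ 0.47010745 -0.20601639]
```

```bash
python3 -m inch '[[-2.5,-4.5,0,0,0,0],[-4.5,-9.5,0,0,0,0],[-6,-14.5,0,0,0,0],[-7,-19.5,0,0,0,0]]';python3 -m inch '[[-0.5,-5,0,0,0,0],[-0.5,-10,0,0,0,0],[0,-15.5,0,0,0,0],[1.5,-20.5,0,0,0,0]]'; python3 -m inch '[[1.5,-5,0,0,0,0],[3.5,-10,0,0,0,0]]'; python3 - <<'E'
from h import *
p=get_image("wrist"); save(p,"w6.png")
E
```

```text
t: 16.8
ee_pos: [0.5334, -0.243, 0.1067]
tcp_rot: [-3.141, -0.001, 1.695]
contact_force: [3.6, 5.1, -0.8]
width: 0.0217
grasp_force: 30.7
t: 17.3
ee_pos: [0.5135, -0.2443, 0.1068]
tcp_rot: [3.141, 0.0, 1.695]
contact_force: [4.1, 3.9, -2.4]
width: 0.0222
grasp_force: 30.5
t: 17.55
ee_pos: [0.5034, -0.242, 0.1067]
tcp_rot: [3.141, 0.0, 1.696]
contact_force: [6.1, 4.2, -3.2]
width: 0.0224
grasp_force: 30.4
```

View pics/w6.png

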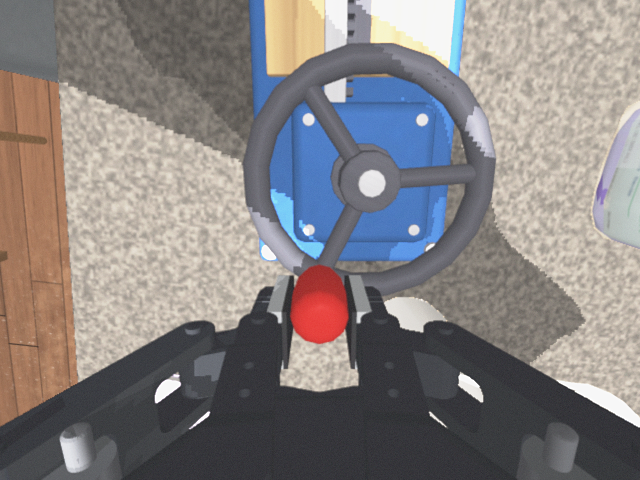

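The grip holds the knob at (320,303), the hub is at (371,183), and the moving jaw has gone well up. The tangential force is about 4.4 N, which is free running. I'm now winding in small steps and checking the force after each one.

```bash
cat > chk.py <<'E'
from h import *
import sys
s=read_state(); k=np.array(s["ee_pos"][:2])-[.5207,-.193]; a=np.arctan2(k[1],k[0]); f=s["contact_force"]
ft=-(f[0]*np.sin(a)-f[1]*np.cos(a)); fr=f[0]*np.cos(a)+f[1]*np.sin(a)
print("t %.2f a %.3f r %.1f Ft %.2f Fr %.2f"%(s["t"],a,1000*np.hypot(*k),ft,fr)); sys.exit(ft>float(sys.argv[1]))
E
python3 -c "
from h import *
circ([.5207,-.193],[.5033,-.2431],.06,20)"; python3 chk.py 9
```

```text
a0 -1.9050685880708038 [[2.4, -2.3, 0, 0, 0, 0], [4.0, -5.0, 0, 0, 0, 0], [5.8, -7.5, 0, 0, 0, 0], [7.7, -10.0, 0, 0, 0, 0], [9.8, -12.3, 0, 0, 0, 0], [12.0, -14.5, 0, 0, 0, 0], [14.4, -16.6, 0, 0, 0, 0], [16.8, -18.5, 0, 0, 0, 0], [19.4, -20.2, 0, 0, 0, 0], [22.1, -21.9, 0, 0, 0, 0], [24.8, -23.3, 0, 0, 0, 0], [27.7, -24.6, 0, 0, 0, 0], [30.6, -25.7, 0, 0, 0, 0], [33.6, -26.6, 0, 0, 0, 0], [36.6, -27.4, 0, 0, 0, 0], [39.7, -27.9, 0, 0, 0, 0], [42.8, -28.3, 0, 0, 0, 0], [45.9, -28.5, 0, 0, 0, 0], [49.0, -28.5, 0, 0, 0, 0], [52.1, -28.3, 0, 0, 0, 0]]
end cmd [ 0.46873468 -0.19489883]
t 17.60 a -1.925 r 51.9 Ft 2.19 Fr -6.52False
```

```bash
python3 -m inch '[[1.5,-1,0,0,0,0],[2.4,-2.3,0,0,0,0],[4,-5,0,0,0,0],[4.6,-5.8,0,0,0,0],[5.2,-6.7,0,0,0,0],[5.8,-7.5,0,0,0,0]]' >o && python3 chk.py 6.5 && python3 -m inch '[[0.6,-0.8,0,0,0,0],[1.3,-1.7,0,0,0,0],[1.9,-2.5,0,0,0,0]]' >o && python3 chk.py 6.5 && python3 -m inch '[[0.7,-0.8,0,0,0,0],[1.4,-1.6,0,0,0,0],[2.1,-2.3,0,0,0,0]]' >o && python3 chk.py 6.5 && python3 -m inch '[[0.7,-0.7,0,0,0,0],[1.4,-1.4,0,0,0,0],[2.2,-2.2,0,0,0,0]]' >o && python3 chk.py 6.5
```

```text
t 18.35 a -2.088 r 52.0 Ft 3.86 Fr -3.11False
```

```bash
sed -i 's/sys.exit(ft>float(sys.argv\[1\]))/sys.exit(int(ft>float(sys.argv[1])))/' chk.py; python3 -m inch '[[0.6,-0.8,0,0,0,0],[1.3,-1.7,0,0,0,0],[1.9,-2.5,0,0,0,0]]' >o && python3 chk.py 6.2 && python3 -m inch '[[0.7,-0.8,0,0,0,0],[1.4,-1.6,0,0,0,0],[2.1,-2.3,0,0,0,0]]' >o && python3 chk.py 6.2 && python3 -m inch '[[0.7,-0.7,0,0,0,0],[1.4,-1.4,0,0,0,0],[2.2,-2.2,0,0,0,0]]' >o && python3 chk.py 6.2 && python3 -m inch '[[0.8,-0.7,0,0,0,0],[1.6,-1.4,0,0,0,0],[2.4,-2.1,0,0,0,0]]' >o && python3 chk.py 6.2 && python3 -m inch '[[0.8,-0.6,0,0,0,0],[1.6,-1.2,0,0,0,0],[2.4,-1.9,0,0,0,0]]' >o && python3 chk.py 6.2
```

```text
t 18.73 a -2.147 r 52.0 Ft 3.92 Fr -3.74
t 19.10 a -2.206 r 52.1 Ft 2.37 Fr -4.31
t 19.48 a -2.264 r 52.1 Ft 4.20 Fr -3.59
t 19.85 a -2.323 r 52.1 Ft 3.65 Fr -3.96
t 20.23 a -2.379 r 52.2 Ft 4.94 Fr -4.36
```

```bash
python3 -m inch '[[1.0,-0.3,0,0,0,0],[2,-0.7,0,0,0,0],[3,-1.2,0,0,0,0]]' >o && python3 chk.py 6.2 && python3 -m inch '[[0.9,-0.6,0,0,0,0],[1.8,-1.1,0,0,0,0],[2.7,-1.7,0,0,0,0]]' >o && python3 chk.py 6.2 && python3 -m inch '[[0.9,-0.5,0,0,0,0],[1.8,-0.9,0,0,0,0],[2.7,-1.4,0,0,0,0]]' >o && python3 chk.py 6.2 && python3 -m inch '[[1,-0.4,0,0,0,0],[1.9,-0.9,0,0,0,0],[2.9,-1.3,0,0,0,0]]' >o && python3 chk.py 6.2 && python3 -m inch '[[1,-0.4,0,0,0,0],[1.9,-0.7,0,0,0,0],[2.9,-1.1,0,0,0,0]]' >o && python3 chk.py 6.2 && python3 -m inch '[[1,-0.3,0,0,0,0],[2,-0.6,0,0,0,0],[3,-0.9,0,0,0,0]]' >o && python3 chk.py 6.2 
```

```text
t 20.60 a -2.445 r 52.1 Ft 4.97 Fr -2.25
t 20.98 a -2.524 r 52.1 Ft 4.65 Fr 0.83
t 21.35 a -2.586 r 52.1 Ft 5.35 Fr 2.08
t 21.73 a -2.648 r 52.1 Ft 4.79 Fr 2.84
t 22.10 a -2.708 r 52.2 Ft 4.58 Fr 1.68
t 22.48 a -2.770 r 52.2 Ft 3.88 Fr 2.40
```

```bash
python3 -m inch '[[1,-0.3,0,0,0,0],[2,-0.6,0,0,0,0],[3,-0.8,0,0,0,0]]' >o && python3 chk.py 6.2 && python3 -m inch '[[1,-0.2,0,0,0,0],[2,-0.4,0,0,0,0],[3.1,-0.6,0,0,0,0]]' >o && python3 chk.py 6.2 && python3 -m inch '[[1,-0.1,0,0,0,0],[2,-0.2,0,0,0,0],[3.1,-0.4,0,0,0,0]]' >o && python3 chk.py 6.2 && python3 -m inch '[[1,-0.1,0,0,0,0],[2,-0.1,0,0,0,0],[3.1,-0.2,0,0,0,0]]' >o && python3 chk.py 6.2 && python3 -m inch '[[1,0,0,0,0,0],[2,0,0,0,0,0],[3.1,0,0,0,0,0]]' >o && python3 chk.py 6.2 && python3 -m inch '[[1,0.1,0,0,0,0],[2,0.1,0,0,0,0],[3.1,0.2,0,0,0,0]]' >o && python3 chk.py 6.2 
```

```text
t 22.85 a -2.830 r 52.2 Ft 4.80 Fr 2.68
t 23.23 a -2.890 r 52.3 Ft 4.29 Fr 2.82
t 23.60 a -2.950 r 52.3 Ft 5.98 Fr 2.52
t 23.98 a -2.993 r 52.4 Ft 7.86 Fr 2.06
```

The wheel has gone stiff: Ft is 7.9 N and the angle is lagging. I'll hold here and re-read.

```bash
for i in 1 2 3; do python3 -m inch '[[0,0,0,0,0,0]]' >o; python3 chk.py 99; done; python3 - <<'E'
from h import *
print(read_state()["grasp_force"])
E
```

```text
t 24.10 a -2.995 r 52.4 Ft 6.80 Fr 1.32
t 24.23 a -2.994 r 52.4 Ft 7.22 Fr 1.73
t 24.35 a -2.995 r 52.4 Ft 6.58 Fr 2.30
29.90447849035263
```

```bash
python3 -m inch '[[0.7,0,0,0,0,0],[0.7,0,0,0,0,0]]' >o; python3 chk.py 99;  python3 -m inch '[[0,0,0,0,0,0]]' >o; python3 chk.py 99
```

```text
t 24.60 a -3.003 r 52.4 Ft 7.80 Fr 1.67
t 24.73 a -3.003 r 52.4 Ft 8.06 Fr 2.08
```

```bash
python3 -m inch '[[-1.5,0,0,0,0,0],[-1.5,0,0,0,0,0]]' >o; python3 chk.py 99; python3 -m inch '[[0,0,0,0,0,0],[0,0,0,0,0,0],[0,0,0,0,0,0],[0,0,0,0,0,0],[0,0,0,0,0,0]]' -1;  python3 -m inch '[[0,0,-20,0,0,0],[0,0,-60,0,0,0],[30,0,-120,0,0,0],[80,0,-170,0,0,0],[130,0,-180,0,0,0],[180,0,-180,0,0,0],[200,0,-180,0,0,0],[200,0,-180,0,0,0]]'
python3 - <<'E'
from h import *
p=get_image("wrist"); save(p,"w7.png")
for r in models.place_of(p,"crank_knob")[:1]: print(r["uv"],at(p,r["uv"],.096))
E
```

```text
t 24.98 a -3.000 r 52.4 Ft 2.27 Fr 2.88
t: 25.6
ee_pos: [0.4694, -0.2008, 0.1071]
tcp_rot: [-3.141, 0.0, 1.695]
contact_force: [-0.3, -0.7, 0.1]
width: 0.0855
grasp_force: 0.0
t: 26.6
ee_pos: [0.4444, -0.0008, 0.287]
tcp_rot: [-3.141, 0.0, 1.698]
contact_force: [-0.8, -0.2, 0.5]
width: 0.0854
grasp_force: 0.0
[319.5, 385.1] [ 0.46959211 -0.19728086  0.096     ]
```

View pics/w7.png

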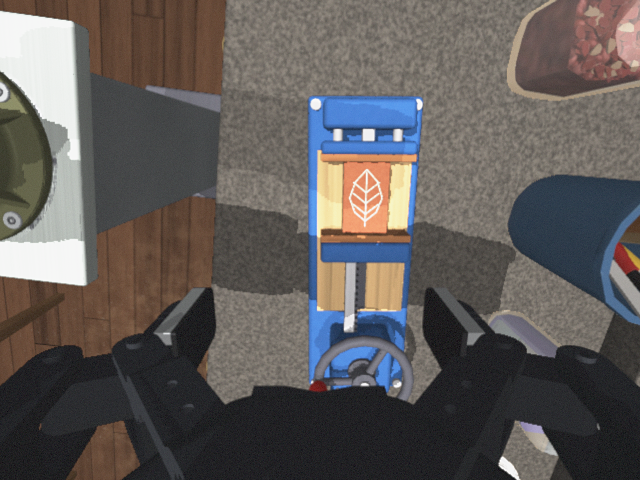

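The block at (366,199) is square between both jaws, leaf up. The wheel is standing with the knob at (318,387), and the gripper is clear. Handing in.

```bash
python3 -c "
from h import *
print(workorder.hand_in())"
```

```text
the job is handed in; nothing more can be done
None
```

The block is clamped flat and leaf up between both jaws at an estimated 25 N (worked out from the wheel force, not measured directly), the gripper is clear, and the job was handed in at about 27 s; the hand-in returned no verdict.

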